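# Feel along a gearbox seam with a spring-tipped probe

### The arm

A 7-joint arm with a two-finger parallel gripper is mounted at the origin on the work surface. World frame = base frame: x ahead of the robot, y to its left, z up, the work surface at z = 0. Lengths are in m, angles in rad, forces in N, time in s.
With the tool pointing down it reaches from about 0.425 to 0.875 m from the base axis. Payload 9.9 kg.
Tool frame: the origin (TCP) lies on the centre line of the jaws, within the pads' length; the fingertips stand manip.tcp_to_tips ahead of it and the grasp point (between the pads) lies 8 mm behind it (manip.tcp_to_tips is the distance from the TCP to the fingertips, in m); z points along the fingers, y is the direction in which the jaws open and shut (so a half turn about z gives the same grasp; the last joint's range is limited). The gripper opens to 85 mm and grips with 20 to 120 N. Pads are 22 mm wide; open, the fingers measure 114 mm over their backs; the gripper's body (76 mm by 85 mm) begins 54 mm behind the grasp point. The pads swing forward as they close: fully open they stand 13 mm farther back than shut.
Start: joints at [-1.374, 0.576, 0.025, 1.437, -0.015, 1.129, -0.057], TCP at [0.187, 0.649, 0.242] pointing down, gripper open.
Joint ranges: [-2.76, 2.76], [-0.34, 2.15], [-1.52, 1.57], [0.19, 2.46], [-1.09, 4.23], [0.17, 1.99], [-2.82, 2.82]. Speed limits (rad/s): [2.22, 2.22, 3.01, 3.01, 3.14, 3.14, 3.14].

### API

Orientations are given as a unit quaternion [x, y, z, w].
In Python, from rig import monitor, vision, manip gives the robot as it stands.
- The arm moves only by the tool jog_arm, never from a script. Its argument "steps" is one flat list of numbers, 7 for each row, row after row: the shift along the tool's x, y, z normalised to -1 to 1, where 1 is 15 cm, then the turn, a rotation vector about the tool's x, y, z normalised to -1 to 1, where 1 is 90 degrees, then the closure, from -1 (fully open) to 1 (shut), so that 0 is half open. A call has 1 to 5 rows; each row shifts and turns the commanded pose from where the row before left it, along the tool's axes as they then stand; what a row does not reach is not made up. A row lasts 1/12 s, in which the tool goes at most 41.7 mm and 7.16 degrees, less where a joint would pass 70% of its speed; a pose out of reach is approached as far as the arm can. A call with a number of a shift or a turn outside -1 to 1 is refused whole. A call with a gripper value outside its range is refused whole. The fingers move at their own pace and stop on an object; "grip_force" is the grip in N (left out, the last holds). Time passes only in rows, so rows that do not move let the fingers close. It gives the time, the measured TCP pose, the force and the opening at its end, in the units of the state.
- monitor.get_obs(): the state, without advancing time (a new reading comes with each control period).
- vision.grab_frame(name): name is "side" or "top" or "wrist"; returns the picture (384x512x3 uint8, blue, green, red); there is no depth.
- vision.camera_info(name): a dict with "camera_matrix" (3x3 intrinsics, pixels), "k1" (the pictures are not rectified: a ray, as slopes to the right and down, at radius r is drawn at 1 + k1 r^2 times it, then the intrinsics apply), "R" (3x3) and "t" (3): a world point X has camera coordinates R X + t. Camera axes: x right, y down, z forward; pixel columns grow to the right and rows downward; lengths in m; the calibration is good to about 2 mm. A picture is of the moment at which its call begins: read the wrist's pose just before it. camera_info takes no time and is no camera call; for the wrist camera it gives the pose at the moment of the call.
- manip.close_job(): hands the job in, once; it reports no verdict.
The state is a dict: "time_s": time; "joint_pos": joint angles; "qvel": joint speeds; "tau": joint torques, N m; "eef_pos": TCP position; "tcp_rot": TCP orientation; "wrist_force": force on the tool from outside, world axes, zero at the start; "wrist_torque": the same for the moment, N m; "width": opening from 0.0 (shut) to 1.0 (fully open).
Only numpy, scipy, OpenCV 4.12 (cv2) and the standard library are available. Lean on these libraries where they do the work, as an engineer would, in place of code of your own. Each camera call takes 0.05 s, during which the arm holds its last target. There are 200 camera calls.

### The job

Take the spring-tipped probe from its fork rest and, holding it upright, run its tip along the bevelled seam of the gearbox casting in one slow pass (about 20 mm a second), from the end beside the round boss, round the corner, to the far end. Keep the tip in the seam and lightly pressed all the way (about 4 N: the spring neither slack nor bottomed), feeling how the seam rises or falls because the casting is not level. Then hang the probe back in its rest, upright with its collar on the rails, let go, and leave everything else where it was.

Things in the scene. Friction and masses are not known exactly. Their poses are not given: they have to be found in the camera images.
- mount: Fixed swivel mount, blue square foot 170 mm; origin: foot's centre on the bench, z up. Carries a gearbox casting, 170 mm (x) by 180 mm (y), top face nominally 150 mm up, locked OUT OF LEVEL by an unreported 0 to 5 degrees about x and about y, pivoting at (0, 0, 150) mm; this pose shows the foot, not the tilt. On the face: bearing cap 80 mm wide, 12 mm high at (-32, 28), and a boss; the rest under 6 mm.
- seam_start (a point): Start of the seam's centre line at NOMINAL face height: (35, 58, 150) mm in the mount's frame, the end beside the round iron boss (22 mm wide, 15 mm high, at (64, 58)). Because of the tilt the real face is up to 8 mm higher or lower; sideways it is true within 1 mm. The groove runs on 10 mm past this point.
- seam_corner (a point): Corner of the seam, at nominal face height: (35, -50, 150) mm in the mount's frame. The seam is an L-shaped V groove between dark iron flange and aluminium cover, walls bevelled 45 degrees, 16 mm wide at the mouth, 8 mm deep, straight from start to corner (108 mm). Real height up to 8 mm off; sideways within 1 mm.
- seam_end (a point): Far end of the seam, at nominal face height: (-35, -50, 150) mm in the mount's frame, 70 mm straight from the corner, square to the long leg; real height up to 8 mm off; sideways within 1 mm. The groove runs on 10 mm past it.
- probe: Loose probe, 0.2 kg, upright in its rest. Origin: centre of the underside of its square collar, z up the probe, x and y square to the flats. Collar 46 x 46 mm, z 0 to 8 mm; above it a square handle 26 x 26 mm, z 8 to 78 mm, to grip; below it a shaft 16 mm thick to z = -45 mm, then a brass pin 6 mm thick to z = -70 mm, sprung along z: gives 1 mm per 1.5 N, travel 8 mm (12 N), then rigid.
- probe_tip (a point): The lowest point of the probe's ball-ended pin (ball 6 mm across), at z = -70 mm in the probe's frame when the spring is slack.
- rest: Fixed grey fork rest. Origin: centre of its foot on the bench, z up. Two rails, upper faces 100 mm up, run along x from -55 to 52 mm, each 36 mm wide, with a 28 mm slot between them centred on y = 0; an upright plate 105 mm high closes the +x end. The probe hangs in the slot, its collar lying on both rails; the slot is clear below down to 10 mm above the bench.
- gear: Bystander, loose: steel gear, 90 mm across. To be left alone.
- bearing: Bystander, loose: steel bearing ring, 72 mm across, 18 mm high. To be left alone.
- wood_block: Bystander, loose: pale wooden block 90 x 140 x 28 mm. To be left alone.
- wrench: Bystander, loose: steel wrench lying flat. To be left alone.
- screwdriver: Bystander, loose: screwdriver lying flat. To be left alone.
- can: Bystander, loose: closed grey tin, 68 mm across, 110 mm high. To be left alone.
- tray: Bystander, fixed: open steel tray 130 x 170 x 40 mm with a shaft and bushes in it, up to 45 mm high; origin at the centre of its underside.

How it is judged:
On the way, in this order (a step that is already met when the one before it is completed fails the run):
1. the probe's tip is pressed lightly into the start of the seam, beside the round boss (x of probe_tip in the frame of mount between 0.028 and 0.042 m and y of probe_tip in the frame of mount between 0.051 and 0.065 m and z of probe_tip in the frame of mount below 0.155 m and contact force between probe and mount between 1 and 9 N and angle between probe's own z axis and vertical below 0.35 rad), for 0.2 s.
2. lightly pressed in the seam, 22 mm on along the long leg (x of probe_tip in the frame of mount between 0.03 and 0.04 m and y of probe_tip in the frame of mount between 0.031 and 0.041 m and z of probe_tip in the frame of mount below 0.155 m and contact force between probe and mount between 1 and 9 N and angle between probe's own z axis and vertical below 0.35 rad), for 0.1 s.
3. lightly pressed in the seam, 44 mm on along the long leg (x of probe_tip in the frame of mount between 0.03 and 0.04 m and y of probe_tip in the frame of mount between 0.009 and 0.019 m and z of probe_tip in the frame of mount below 0.155 m and contact force between probe and mount between 1 and 9 N and angle between probe's own z axis and vertical below 0.35 rad), for 0.1 s.
4. lightly pressed in the seam, 66 mm on along the long leg (x of probe_tip in the frame of mount between 0.03 and 0.04 m and y of probe_tip in the frame of mount between -0.013 and -0.003 m and z of probe_tip in the frame of mount below 0.155 m and contact force between probe and mount between 1 and 9 N and angle between probe's own z axis and vertical below 0.35 rad), for 0.1 s.
5. lightly pressed in the seam, 88 mm on along the long leg (x of probe_tip in the frame of mount between 0.03 and 0.04 m and y of probe_tip in the frame of mount between -0.035 and -0.025 m and z of probe_tip in the frame of mount below 0.155 m and contact force between probe and mount between 1 and 9 N and angle between probe's own z axis and vertical below 0.35 rad), for 0.1 s.
6. lightly pressed in the corner of the seam (x of probe_tip in the frame of mount between 0.0295 and 0.0405 m and y of probe_tip in the frame of mount between -0.0555 and -0.0445 m and z of probe_tip in the frame of mount below 0.155 m and contact force between probe and mount between 1 and 9 N and angle between probe's own z axis and vertical below 0.35 rad), for 0.1 s.
7. lightly pressed in the seam, 20 mm past the corner (x of probe_tip in the frame of mount between 0.01 and 0.02 m and y of probe_tip in the frame of mount between -0.055 and -0.045 m and z of probe_tip in the frame of mount below 0.155 m and contact force between probe and mount between 1 and 9 N and angle between probe's own z axis and vertical below 0.35 rad), for 0.1 s.
8. lightly pressed in the seam, 38 mm past the corner (x of probe_tip in the frame of mount between -0.008 and 0.002 m and y of probe_tip in the frame of mount between -0.055 and -0.045 m and z of probe_tip in the frame of mount below 0.155 m and contact force between probe and mount between 1 and 9 N and angle between probe's own z axis and vertical below 0.35 rad), for 0.1 s.
9. lightly pressed in the seam, 54 mm past the corner (x of probe_tip in the frame of mount between -0.024 and -0.014 m and y of probe_tip in the frame of mount between -0.055 and -0.045 m and z of probe_tip in the frame of mount below 0.155 m and contact force between probe and mount between 1 and 9 N and angle between probe's own z axis and vertical below 0.35 rad), for 0.1 s.
10. lightly pressed at the far end of the seam (x of probe_tip in the frame of mount between -0.041 and -0.029 m and y of probe_tip in the frame of mount between -0.056 and -0.044 m and z of probe_tip in the frame of mount below 0.155 m and contact force between probe and mount between 1 and 9 N and angle between probe's own z axis and vertical below 0.35 rad), for 0.1 s.
At the end, for the whole second after the job is handed in: The probe hangs released and still in its rest: collar underside within 4 mm of the rails' upper face, within 12 mm of the slot's centre line, 50 mm before to 35 mm beyond the rest's centre along the slot, upright within 0.08 rad; bystanders moved by no more than 15 mm (z of probe in the frame of rest between 0.096 and 0.104 m and y of probe in the frame of rest between -0.012 and 0.012 m and x of probe in the frame of rest between -0.05 and 0.035 m and angle between probe's own z axis and vertical below 0.08 rad and linear speed of probe below 0.02 m/s); the robot touches nothing.
It fails at once if the probe is pressed on the casting with more than 18 N (contact force between probe and mount above 18 N).
It fails at once if the pressed tip runs along the seam faster than 70 mm/s (((x of probe_tip in the frame of mount between 0.027 and 0.043 m and y of probe_tip in the frame of mount between -0.055 and 0.043 m) or (x of probe_tip in the frame of mount between -0.022 and 0.04 m and y of probe_tip in the frame of mount between -0.058 and -0.042 m)) and contact force between probe and mount above 0.3 N and linear speed of probe above 0.07 m/s).
It fails at once if the tip, between the seam's ends (15 mm or more from either), is lifted out of contact (tip free, less than 3 mm above the nominal face) (((x of probe_tip in the frame of mount between 0.027 and 0.043 m and y of probe_tip in the frame of mount between -0.055 and 0.043 m) or (x of probe_tip in the frame of mount between -0.022 and 0.04 m and y of probe_tip in the frame of mount between -0.058 and -0.042 m)) and z of probe_tip in the frame of mount below 0.153 m and contact force between probe and mount below 0.02 N).
It fails at once if one of the loose bystanders is moved by more than 15 mm (distance of any of gear, bearing, wood_block, wrench, screwdriver, can from where it was at the start of the episode above 0.015 m).
It also fails if it takes over 72 s, if anything falls off the work surface, if the arm or the gripper's body presses on something with over 40 N, if the wrist force passes 120 N, or if a joint passes its speed limit or range.

## Working session

There is one attempt and no reset: what is moved stays moved. The work goes in short steps, Python scripts to look and compute and a tool call to move; the robot and the scene stay as the last step left them, time stands still between calls to the robot, and variables do not carry over. Pictures are saved under pics/ and viewed, about 8 in all and at most 12, crops included, and the job is handed in when it is done.

Besides the shell and the picture viewer there is one more tool, called after "Request:" by a JSON object that holds its "method" and its "body". jog_arm: Moves the arm, as the interface text tells. Its arguments: {"type":"object","properties":{"steps":{"type":"array"},"grip_force":{"type":"number"}},"required":["steps"]}

```bash
ls; mkdir -p pics; python3 - <<'E'
from rig import monitor, vision, manip
import cv2,numpy as np
o=monitor.get_obs(); print({k:np.round(v,3) if not isinstance(v,str) else v for k,v in o.items()}); print(manip.tcp_to_tips)
for n in ("top","side"):
    cv2.imwrite(f"pics/{n}0.png",vision.grab_frame(n)); i=vision.camera_info(n); print(n,i)
print(vision.camera_info("wrist"))
E
```

```text
pics
{'time_s': np.float64(0.0), 'joint_pos': array([-1.374,  0.577,  0.025,  1.438, -0.015,  1.129, -0.057]), 'qvel': array([-0.   ,  0.001, -0.   , -0.001,  0.   , -0.001, -0.001]), 'tau': array([-1.0000e-03, -7.6577e+01,  2.2500e+00, -2.8598e+01,  1.5000e-02,
        1.3000e-02,  0.0000e+00]), 'eef_pos': array([0.187, 0.648, 0.241]), 'tcp_rot': array([ 0.14 ,  0.99 , -0.001, -0.   ]), 'wrist_force': array([-0.228, -0.402, -0.178]), 'wrist_torque': array([0.007, 0.048, 0.029]), 'width': np.float64(0.999)}
0.011
top {'camera_matrix': array([[445.25010527,   0.        , 261.53609712],
       [  0.        , 445.25010527, 188.21319319],
       [  0.        ,   0.        ,   1.        ]]), 'k1': -0.07212111693916518, 'R': array([[-0.01169713, -0.99984169,  0.01340821],
       [-0.9887953 ,  0.00957015, -0.14897072],
       [ 0.14881882, -0.01500051, -0.9887507 ]]), 't': array([-0.00535324,  0.58671313,  1.29121751])}
side {'camera_matrix': array([[430.13599445,   0.        , 262.83834046],
       [  0.        , 430.13599445, 191.68488156],
       [  0.        ,   0.        ,   1.        ]]), 'k1': -0.14574031183556688, 'R': array([[ 0.98517115, -0.17094131,  0.01472682],
       [-0.1211664 , -0.75393391, -0.64567977],
       [ 0.1214764 ,  0.63432068, -0.76346628]]), 't': array([-0.55687796,  0.16124036,  1.19381409])}
{'camera_matrix': array([[303.98211401,   0.        , 256.49242288],
       [  0.        , 303.98211401, 188.12221296],
       [  0.        ,   0.        ,   1.        ]]), 'k1': -0.025205431110089157, 'R': array([[ 0.27759743,  0.96069519, -0.00209956],
       [ 0.90739091, -0.26147579,  0.32904733],
       [ 0.31556521, -0.09324782, -0.9443111 ]]), 't': array([-0.67326798, -0.04370449,  0.38117087])}
```

View pics/top0.png

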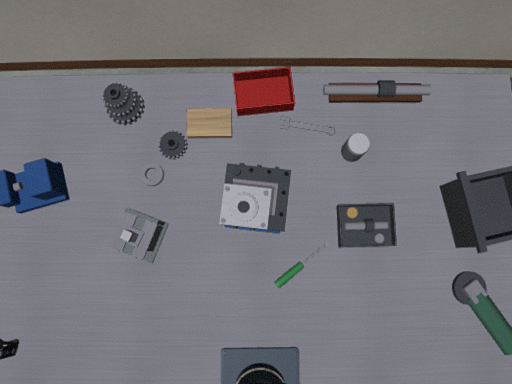

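View pics/side0.png

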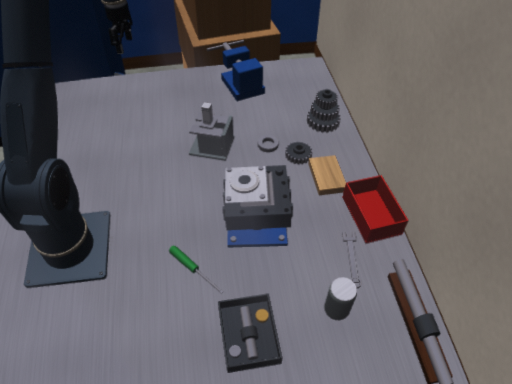

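The top view shows the casting near (256,198), the rest with the probe near (145,236). The side view shows the rest near (212,135), the casting near (257,195) and the blue foot near (257,237). I'll enlarge both.

```bash
python3 - <<'E'
import cv2,numpy as np
t=cv2.imread("pics/top0.png");s=cv2.imread("pics/side0.png")
r=lambda a,w,h:cv2.resize(a,(w,h),interpolation=cv2.INTER_CUBIC)
a=r(t[150:250,210:310],400,300*4//3)[:400]
def tile(im,x0,y0,w,h,k): return r(im[y0:y0+h,x0:x0+w],w*k,h*k)
A=tile(t,210,155,80,60*5//4+10,5) 
im=np.zeros((600,800,3),np.uint8)
im[:300,:400]=tile(t,206,158,100,75+0,4)
im[:300,400:]=tile(t,105,198,100,75,4)
im[300:,:400]=tile(s,207,150,100,75+0,4)
im[300:,400:]=tile(s,170,92,100,75,4)
cv2.imwrite("pics/z1.png",im)
E
```

```text
(no output)
```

View pics/z1.png

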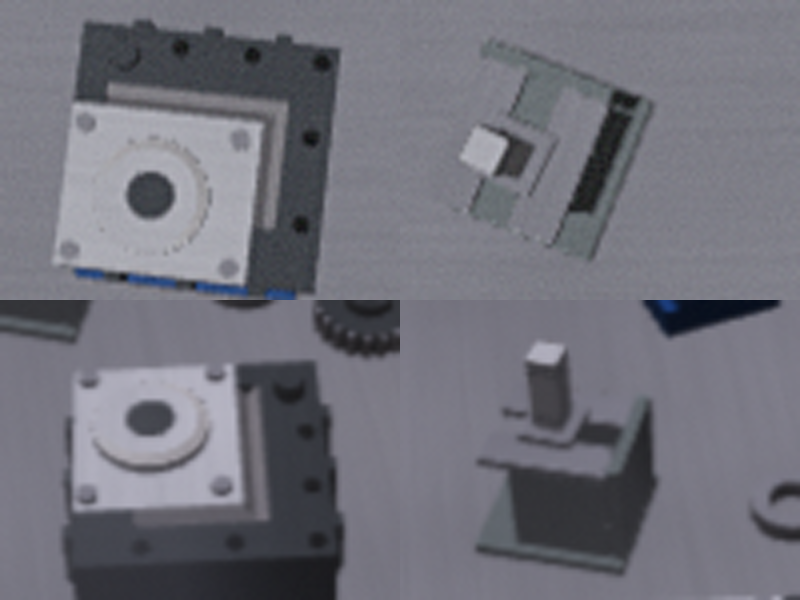

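The zoom shows the seam in the top view: start about (110,90), beside the boss at (127,57), corner about (280,105), end about (270,225). The rest's plate end points right and down, and the probe handle top is at (485,148). Next I'll write helpers, make rough estimates and set the first move.

```bash
cat > h.py <<'E'
from rig import monitor, vision, manip
import cv2, numpy as np
from scipy.spatial.transform import Rotation as Ro
from scipy.optimize import least_squares
def proj(i,X):
    c=np.atleast_2d(X)@np.array(i["R"]).T+i["t"]
    s=c[:,:2]/c[:,2:]; s=s*(1+i["k1"]*(s**2).sum(1,keepdims=True))
    K=np.array(i["camera_matrix"]); return s*[K[0,0],K[1,1]]+K[:2,2]
def unproj(i,px,z):
    K=np.array(i["camera_matrix"]); s=cv2.undistortPoints(np.array(px,float).reshape(-1,1,2),K,np.array([i["k1"],0,0,0,0.]))[:,0]
    R=np.array(i["R"]); C=-R.T@i["t"]; d=np.c_[s,np.ones(len(s))]@R
    return C+d*((z-C[2])/d[:,2])[:,None]
def to(p,yaw=None):
    "tool-frame shift (units of .15 m) and turn (units of 90 deg) from the present pose to p, tool down, with tool x at yaw"
    o=monitor.get_obs(); q=Ro.from_quat(o["tcp_rot"])
    s=q.inv().apply(np.array(p)-o["eef_pos"])/.15
    R=q.as_matrix(); y0=np.arctan2(R[1,0],R[0,0])
    t=np.zeros(3)
    if yaw is not None:
        T=Ro.from_matrix(np.c_[[np.cos(yaw),np.sin(yaw),0],[np.sin(yaw),-np.cos(yaw),0],[0,0,-1]])
        t=(q.inv()*T).as_rotvec()/(np.pi/2)
    print("yaw",round(y0,4),"shift",s.round(4),"turn",t.round(4),"pos",o["eef_pos"].round(4),"t",round(o["time_s"],2))
E
python3 - <<'E'
from h import *
i=vision.camera_info("top"); s=vision.camera_info("side")
print("handle top",unproj(i,[[126.5,235]],.178), unproj(s,[[170+148/4,92+53/4]],.178))
P=lambda x,y:[206+x/4,158+y/4]
print("cast corners/ seam",unproj(i,[P(80,22),P(338,48),P(110,90),P(280,105),P(270,225),P(127,57)],.15).round(3))
c=unproj(s,[[207+(145-0)/4,150+(300-0)/4]],.15)
to([.55,.3,.3],None)
E
```

```text
handle top [[0.444017   0.35127393 0.178     ]] [[0.44585932 0.3480586  0.178     ]]
cast corners/ seam [[ 0.641  0.088  0.15 ]
 [ 0.621 -0.091  0.15 ]
 [ 0.593  0.067  0.15 ]
 [ 0.581 -0.05   0.15 ]
 [ 0.498 -0.042  0.15 ]
 [ 0.616  0.055  0.15 ]]
yaw 2.8608 shift [-2.9689 -1.5602 -0.3873] turn [0. 0. 0.] pos [0.1869 0.6482 0.2415] t 0.1
```

Request:
{"method": "jog_arm", "body": {"steps": [-0.22,-0.143,-0.04,0,0,0,-1,-0.22,-0.143,-0.04,0,0,0,-1,-0.22,-0.143,-0.04,0,0,0,-1,-0.22,-0.143,-0.04,0,0,0,-1,-0.22,-0.143,-0.04,0,0,0,-1]}}

```text
time_s: 0.52
eef_pos: [0.3167, 0.4981, 0.2722]
tcp_rot: [0.14, 0.99, -0.0, -0.0]
wrist_force: [0.7, 0.3, -0.6]
width: 1.0
```

Request:
{"method": "jog_arm", "body": {"steps": [-0.22,-0.143,-0.04,0,0,0,-1,-0.22,-0.143,-0.04,0,0,0,-1,-0.22,-0.143,-0.04,0,0,0,-1,-0.22,-0.143,-0.04,0,0,0,-1,-0.22,-0.143,-0.04,0,0,0,-1]}}

```text
time_s: 0.93
eef_pos: [0.4455, 0.3492, 0.3024]
tcp_rot: [0.14, 0.99, -0.0, -0.0]
wrist_force: [0.6, 0.5, -0.4]
width: 0.999
```

Request:
{"method": "jog_arm", "body": {"steps": [0,0,0,0,0,0,-1,0,0,0,0,0,0,-1,0,0,0,0,0,0,-1]}}

```text
time_s: 1.18
eef_pos: [0.4443, 0.3512, 0.302]
tcp_rot: [0.14, 0.99, 0.0, -0.0]
wrist_force: [-0.5, -0.3, -0.7]
width: 0.999
```

```bash
python3 - <<'E'
from h import *
import pickle
i=vision.camera_info("wrist"); f=vision.grab_frame("wrist"); pickle.dump(i,open("w1.pkl","wb"))
to([.445,.35,.3])
cv2.imwrite("pics/w1.png",f); cv2.imwrite("pics/w1b.png",cv2.resize(f,(800,600),interpolation=cv2.INTER_CUBIC))
E
```

```text
yaw 2.8621 shift [-0.0115 -0.0099  0.0126] turn [0. 0. 0.] pos [0.4437 0.3519 0.3019] t 1.23
```

View pics/w1b.png

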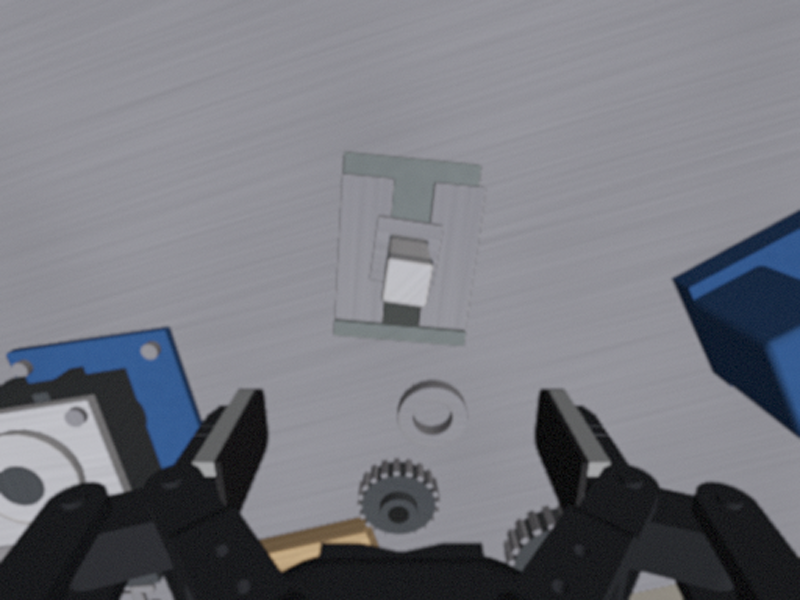

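The wrist view shows the rest with the probe in it: handle top at about (408,280), rail corners at (343,178), (483,187), (335,320) and (465,330), and the plate at the bottom, towards world +x.

```bash
python3 - <<'E'
from h import *
import pickle
i=pickle.load(open("w1.pkl","rb")); k=.64
px=np.array([[343,178],[483,187],[335,320],[465,330]])*k
X=unproj(i,px,.1); print(X.round(4))
# image top = open end (x=-55); image right = world +y
ref=np.array([[-.055,-.05],[-.055,.05],[.052,-.05],[.052,.05]])
f=lambda p:(ref@np.array([[np.cos(p[2]),np.sin(p[2])],[-np.sin(p[2]),np.cos(p[2])]])+p[:2]-X[:,:2]).ravel()
r=least_squares(f,[.44,.35,-.3]); print("rest",r.x.round(4),r.fun.round(4))
h=unproj(i,np.array([[388,258],[434,262],[428,307],[383,302]])*k,.178); print(h.round(4),h.mean(0)); e=h[1]-h[0]; print(np.linalg.norm(h-np.roll(h,1,0),axis=1), np.arctan2(e[1],e[0])-np.pi/2)
c=h.mean(0)[:2]-r.x[:2]; print("in rest frame",c@np.array([np.cos(r.x[2]),np.sin(r.x[2])]),c@np.array([-np.sin(r.x[2]),np.cos(r.x[2])]))
E
```

```text
[[0.383  0.3266 0.1   ]
 [0.4156 0.4176 0.1   ]
 [0.4812 0.2876 0.1   ]
 [0.5166 0.3803 0.1   ]]
rest [ 0.4505  0.3525 -0.3606] [-0.0016 -0.0015  0.0011  0.0011  0.0003 -0.0002  0.0002  0.0006]
[[0.4267 0.348  0.178 ]
 [0.436  0.3719 0.178 ]
 [0.4609 0.3617 0.178 ]
 [0.4508 0.3378 0.178 ]] [0.44358582 0.35484119 0.178     ]
[0.02618276 0.02567889 0.02691424 0.02601204] -0.3709101370824541
in rest frame -0.0072857865897530336 -0.00025720622870498014
```

Request:
{"method": "jog_arm", "body": {"steps": [-0.139,-0.204,-0.012,0,0,0,-1,-0.139,-0.204,-0.012,0,0,0,-1,-0.139,-0.204,-0.012,0,0,0,-1,-0.139,-0.204,-0.012,0,0,0,-1,-0.139,-0.204,-0.012,0,0,0,-1]}}

```text
time_s: 1.65
eef_pos: [0.5019, 0.1753, 0.3111]
tcp_rot: [0.138, 0.99, 0.0, -0.0]
wrist_force: [0.3, 0.7, 0.7]
width: 1.0
```

Request:
{"method": "jog_arm", "body": {"steps": [-0.139,-0.204,-0.012,0,0,0,-1,-0.139,-0.204,-0.012,0,0,0,-1,-0.139,-0.204,-0.012,0,0,0,-1,-0.139,-0.204,-0.012,0,0,0,-1,-0.139,-0.204,-0.012,0,0,0,-1]}}

```text
time_s: 2.07
eef_pos: [0.5604, -0.0005, 0.3202]
tcp_rot: [0.138, 0.99, 0.0, -0.0]
wrist_force: [1.1, -0.2, 0.1]
width: 0.999
```

Request:
{"method": "jog_arm", "body": {"steps": [0,0,0,0,0,0,-1,0,0,0,0,0,0,-1,0,0,0,0,0,0,-1]}}

```text
time_s: 2.32
eef_pos: [0.56, 0.0012, 0.3198]
tcp_rot: [0.139, 0.99, 0.0, -0.001]
wrist_force: [-0.5, 0.8, -0.1]
width: 1.001
```

```bash
python3 - <<'E'
from h import *
import pickle
i=vision.camera_info("wrist"); f=vision.grab_frame("wrist"); pickle.dump(i,open("w2.pkl","wb"))
to([.56,0,.32])
cv2.imwrite("pics/w2.png",f); cv2.imwrite("pics/w2b.png",cv2.resize(f,(800,600),interpolation=cv2.INTER_CUBIC))
E
```

```text
yaw 2.864 shift [-0.0035 -0.0106 -0.0009] turn [0. 0. 0.] pos [0.5599 0.0017 0.3199] t 2.37
```

View pics/w2b.png

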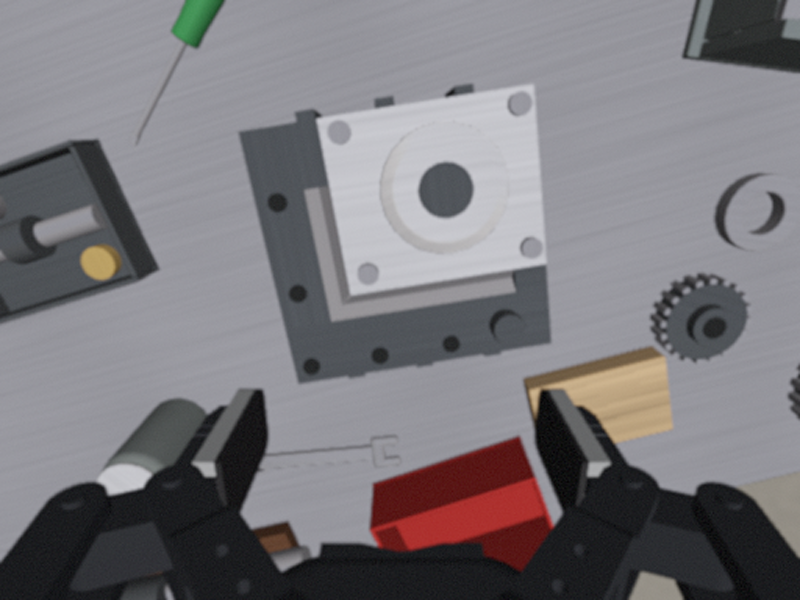

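The wrist view shows the L seam as a light strip. Its outer corner is at (333,322), the start end is near (515,283) beside the boss at (507,325), and the far end is near (315,188). I'll enlarge it once to fit the pose and tilt.

```bash
python3 - <<'E'
from h import *
f=cv2.imread("pics/w2.png")[102:252,150:360]
g=cv2.resize(f,None,fx=3.8,fy=3.8,interpolation=cv2.INTER_CUBIC); g=cv2.convertScaleAbs(g,alpha=1.5,beta=-20); cv2.imwrite("pics/w2c.png",g); print(g.shape)
E
```

```text
(570, 798, 3)
```

View pics/w2c.png

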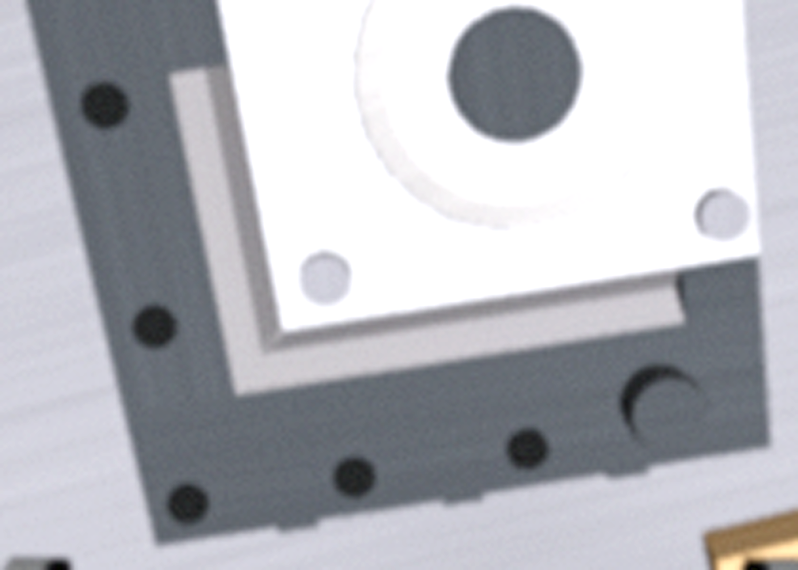

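```bash
cat > fit.py <<'E'
from h import *
import pickle
W=pickle.load(open("w2.pkl","rb")); T=vision.camera_info("top"); S=vision.camera_info("side")
c=lambda x,y:[150+(x+.5)/3.8-.5,102+(y+.5)/3.8-.5]
OC,OS,OE,VC,VE=(43,-58,150),(43,68,150),(-45,-58,150),(35,-50,142),(-45,-50,142)
w=[(OC,c(237,395)),(OS,c(685,323)),(OE,c(171,75)),(VC,c(265,350)),(VE,c(207,68)),((85,-90,150),c(157,545)),((85,90,150),c(768,443))]
t=[((85,90,150),[206+82/4,158+22/4]),((85,-90,150),[206+338/4,158+47/4]),(OC,[206+287/4,158+100/4]),(OS,[206+108/4,158+84/4])]
s=[((-85,-90,150),[207+67/4,150+(560-300)/4]),((85,-90,150),[207+340/4,150+(558-300)/4]),((85,90,150),[207+316/4,150+62/4]),(OC,[207+268/4,150+220/4])]
def world(p,X):
    X=np.array(X,float)/1000; X=Ro.from_euler("xyz",[p[3],p[4],0]).apply(X-[0,0,.15])+[0,0,.15]
    return Ro.from_euler("z",p[2]).apply(X)+[p[0],p[1],0]
def res(p,split=False):
    r=[]
    for i,L,k in((W,w,1),(T,t,.7),(S,s,.7)):
        r.append(k*(proj(i,world(p[:5],[a for a,_ in L]))-[b for _,b in L]))
    return r if split else np.r_[np.concatenate(r).ravel(),np.array(p[3:5])/.087*.5]
if __name__=="__main__":
    r=least_squares(res,[.551,.003,-.1,0,0],loss="soft_l1"); p=r.x
    print("pose",p[:3].round(4),"tilt deg",np.degrees(p[3:]).round(2)); [print(a.round(1).tolist()) for a in res(p,True)]
    J=r.jac; print("sd",np.sqrt(np.diag(np.linalg.inv(J.T@J))).round(4))
    print("valley face pts",world(p,[(35,58,150),(35,-50,150),(-35,-50,150)]).round(4))
    np.save("pose.npy",p)
E
python3 fit.py; python3 -c "
from h import *
to([.4436,.3548,.24],np.pi-.365)"
```

```text
pose [ 0.549   0.0079 -0.1313] tilt deg [-3.52 -0.07]
[[0.4, -0.5], [-0.2, -0.5], [0.1, 0.1], [-0.5, 0.6], [-0.3, -0.2], [0.2, -0.5], [-0.0, 0.2]]
[[0.3, -0.7], [0.4, -0.2], [0.1, 0.0], [-0.2, -0.7]]
[[0.7, -0.0], [-0.2, -0.8], [0.1, -0.2], [0.4, -0.4]]
sd [0.0005 0.0005 0.0059 0.0171 0.0184]
valley face pts [[ 0.5913  0.0607  0.1465]
 [ 0.5772 -0.0462  0.1531]
 [ 0.5078 -0.037   0.153 ]]
yaw 2.864 shift [1.3903 2.0512 0.5354] turn [ 0.0004 -0.0007  0.0557] pos [0.5599 0.0017 0.3199] t 2.37
```

The fit is sub-pixel: yaw −0.131, with the seam rising from about 146.5 to 153 mm along the long leg. Now I'll grasp the probe.

Request:
{"method": "jog_arm", "body": {"steps": [0.139,0.205,0.03,0,0,0,-1,0.139,0.205,0.03,0,0,0,-1,0.139,0.205,0.03,0,0,0,-1,0.139,0.205,0.03,0,0,0,-1,0.139,0.205,0.03,0,0,0,-1]}}

```text
time_s: 2.78
eef_pos: [0.5008, 0.1795, 0.2976]
tcp_rot: [0.138, 0.99, 0.0, -0.0]
wrist_force: [0.9, 0.4, 0.9]
width: 0.999
```

Request:
{"method": "jog_arm", "body": {"steps": [0.139,0.205,0.03,0,0,0,-1,0.139,0.205,0.03,0,0,0,-1,0.139,0.205,0.03,0,0,0,-1,0.139,0.205,0.03,0,0,0,-1,0.139,0.205,0.03,0,0,0,-1]}}

```text
time_s: 3.2
eef_pos: [0.4424, 0.356, 0.2752]
tcp_rot: [0.138, 0.99, 0.0, -0.0]
wrist_force: [1.3, 0.8, 0.6]
width: 0.995
```

Request:
{"method": "jog_arm", "body": {"steps": [0,0,0.1,0,0,0.055,-1,0,0,0.1,0,0,0,-1,0,0,0,0,0,0,-1,0,0,0,0,0,0,-1]}}

```text
time_s: 3.53
eef_pos: [0.4435, 0.3534, 0.2449]
tcp_rot: [0.181, 0.983, -0.001, -0.001]
wrist_force: [0.5, 0.3, 0.2]
width: 1.002
```

```bash
python3 -c "
from h import *
to([.4436,.3548,.142],np.pi-.365)"
```

```text
yaw 2.7777 shift [0.002  0.0097 0.686 ] turn [-0.001  -0.0007  0.0007] pos [0.4435 0.3534 0.2449] t 3.53
```

Request:
{"method": "jog_arm", "body": {"steps": [0,0.01,0.17,0,0,0,-1,0,0,0.17,0,0,0,-1,0,0,0.17,0,0,0,-1,0,0,0.17,0,0,0,-1,0,0,0,0,0,0,-1]}}

```text
time_s: 3.95
eef_pos: [0.4439, 0.3529, 0.1403]
tcp_rot: [0.182, 0.983, -0.002, -0.002]
wrist_force: [-0.6, -0.6, 0.2]
width: 0.995
```

Request:
{"method": "jog_arm", "body": {"steps": [0,0,0,0,0,0,1,0,0,0,0,0,0,1,0,0,0,0,0,0,1,0,0,0,0,0,0,1,0,0,0,0,0,0,1], "grip_force": 80}}

```text
time_s: 4.37
eef_pos: [0.4461, 0.3542, 0.1446]
tcp_rot: [0.183, 0.983, 0.001, 0.001]
wrist_force: [-0.7, -0.1, 27.9]
width: 0.3
```

Request:
{"method": "jog_arm", "body": {"steps": [0,0,0,0,0,0,1,0,0,0,0,0,0,1,0,0,0,0,0,0,1,0,0,0,0,0,0,1,0,0,0,0,0,0,1]}}

```text
time_s: 4.78
eef_pos: [0.4462, 0.3543, 0.1447]
tcp_rot: [0.183, 0.983, 0.001, 0.001]
wrist_force: [-1.4, 0.3, 8.1]
width: 0.299
```

Request:
{"method": "jog_arm", "body": {"steps": [0,0,-0.05,0,0,0,1,0,0,-0.25,0,0,0,1,0,0,-0.25,0,0,0,1,0,0,-0.25,0,0,0,1,0,0,-0.25,0,0,0,1]}}

```text
time_s: 5.2
eef_pos: [0.4452, 0.3534, 0.3032]
tcp_rot: [0.183, 0.983, -0.0, -0.0]
wrist_force: [1.4, 1.3, -2.2]
width: 0.294
```

Request:
{"method": "jog_arm", "body": {"steps": [0,0,0,0,0,0,1,0,0,0,0,0,0,1,0,0,0,0,0,0,1]}}

```text
time_s: 5.45
eef_pos: [0.4452, 0.3535, 0.3006]
tcp_rot: [0.183, 0.983, -0.0, -0.0]
wrist_force: [0.0, 0.2, -2.3]
width: 0.295
```

```bash
python3 -c "
from h import *
p=np.load('pose.npy'); o=monitor.get_obs(); print(o['wrist_force'],o['wrist_torque'],Ro.from_quat(o['tcp_rot']).as_matrix()[:,2].round(4))
import fit
a=fit.world(p,[(35,58,150)])[0]; to([a[0],a[1],.30],np.pi+p[2])
f=vision.grab_frame('wrist'); g=vision.grab_frame('side'); 
im=np.hstack([cv2.resize(f,(400,300)),cv2.resize(g[0:240,130:450],(400,300),interpolation=cv2.INTER_CUBIC)]); cv2.imwrite('pics/g1.png',im)
"
```

```text
[ 0.0325592   0.23632844 -2.34812702] [-0.00021121  0.00911247 -0.00035196] [-5.e-04 -3.e-04 -1.e+00]
yaw 2.7745 shift [-1.6098 -1.4723  0.004 ] turn [-0.0003 -0.0002 -0.1501] pos [0.4452 0.3535 0.3006] t 5.45
```

View pics/g1.png

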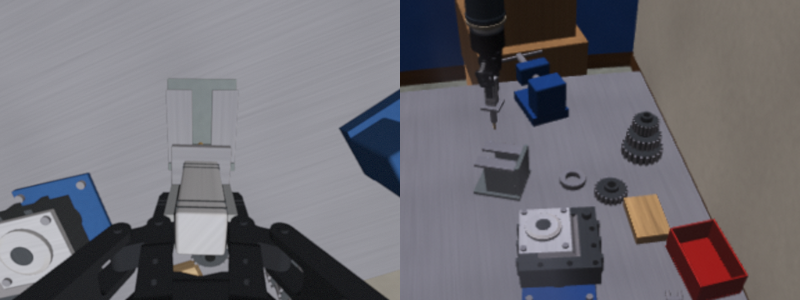

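The probe is gripped upright and clear of the rest. In the wrist image its brass tip is near (200,143). I'll move above the seam start and measure the tip offset there.

Request:
{"method": "jog_arm", "body": {"steps": [-0.161,-0.147,0,0,0,0,1,-0.161,-0.147,0,0,0,0,1,-0.161,-0.147,0,0,0,0,1,-0.161,-0.147,0,0,0,0,1,-0.161,-0.147,0,0,0,0,1]}}

```text
time_s: 5.97
eef_pos: [0.5186, 0.206, 0.2994]
tcp_rot: [0.182, 0.983, -0.001, -0.001]
wrist_force: [1.0, -0.1, -2.2]
width: 0.299
```

Request:
{"method": "jog_arm", "body": {"steps": [-0.161,-0.147,0,0,0,0,1,-0.161,-0.147,0,0,0,0,1,-0.161,-0.147,0,0,0,0,1,-0.161,-0.147,0,0,0,0,1,-0.161,-0.147,0,0,0,0,1]}}

```text
time_s: 6.38
eef_pos: [0.5918, 0.0598, 0.2993]
tcp_rot: [0.183, 0.983, -0.001, -0.001]
wrist_force: [1.0, 0.5, -2.3]
width: 0.295
```

Request:
{"method": "jog_arm", "body": {"steps": [0,0,0,0,0,-0.075,1,0,0,0,0,0,-0.075,1,0,0,0,0,0,0,1,0,0,0,0,0,0,1]}}

```text
time_s: 6.72
eef_pos: [0.5914, 0.0613, 0.2996]
tcp_rot: [0.068, 0.998, -0.0, -0.001]
wrist_force: [0.0, 0.3, -0.9]
width: 0.296
```

```bash
python3 -c "
from h import *
import pickle
p=np.load('pose.npy'); 
import fit
a=fit.world(p,[(35,58,150)])[0]; to([a[0],a[1],.30],np.pi+p[2])
i=vision.camera_info('wrist'); f=vision.grab_frame('wrist'); pickle.dump(i,open('w3.pkl','wb')); cv2.imwrite('pics/w3.png',f)
o=monitor.get_obs(); print('bias',o['wrist_force'])
print(proj(i,o['eef_pos']+Ro.from_quat(o['tcp_rot']).apply([.0026,-.0005,.1117])), proj(i,fit.world(p,[(35,58,142),(35,20,142),(35,-50,142)])))
g=cv2.resize(f[130:280,156:356],(800,600),interpolation=cv2.INTER_CUBIC); cv2.imwrite('pics/w3c.png',cv2.convertScaleAbs(g,alpha=1.3))
"
```

```text
yaw 3.0065 shift [ 0.     -0.0042 -0.003 ] turn [-0.0002 -0.0015 -0.0024] pos [0.5914 0.0613 0.2996] t 6.72
bias [-0.25514967  0.2623133  -2.08127521]
[[257.46581779 184.56146221]] [[256.52366772 171.52321353]
 [218.33534414 172.32103057]
 [146.88662434 173.84954459]]
```

View pics/w3c.png

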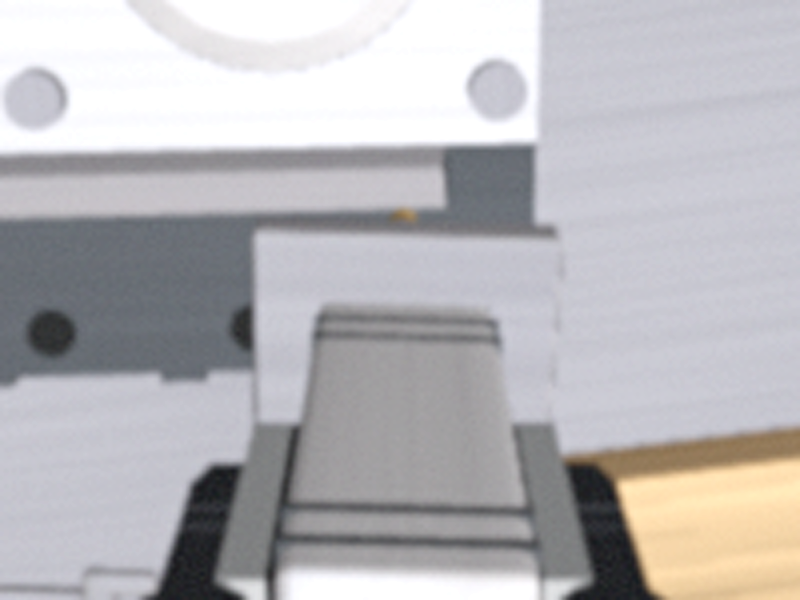

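The tip ball is visible at (404,212), within 0.6 px of the prediction, and the valley line is at y≈170, as fitted. Now I'll descend towards the start.

Request:
{"method": "jog_arm", "body": {"steps": [-0.015,0.001,0.06,0,0,-0.0024,1,0,0,0.08,0,0,0,1,0,0,0.08,0,0,0,1,0,0,0.04,0,0,0,1,0,0,0,0,0,0,1]}}

```text
time_s: 7.18
eef_pos: [0.5932, 0.0616, 0.2599]
tcp_rot: [0.064, 0.998, -0.0, -0.002]
wrist_force: [0.2, -0.5, -1.6]
width: 0.295
```

Request:
{"method": "jog_arm", "body": {"steps": [0,0,0,0,0,0,1,0,0,0.007,0,0,0,1,0,0,0.007,0,0,0,1,0,0,0,0,0,0,1]}}

```text
time_s: 7.52
eef_pos: [0.5943, 0.0613, 0.26]
tcp_rot: [0.064, 0.998, 0.0, 0.0]
wrist_force: [-1.3, -0.4, -2.1]
width: 0.29
```

```bash
python3 -c "
from h import *
import fit
p=np.load('pose.npy')
a=fit.world(p,[(35,58,143)])[0]; o=monitor.get_obs(); T=Ro.from_quat(o['tcp_rot'])
to(a-T.apply([.0022,-.0008,.1147]),np.pi+p[2]); print(o['wrist_force'])
"
```

```text
yaw 3.0136 shift [ 0.0052 -0.0038  0.0388] turn [0.0001 0.0004 0.0021] pos [0.5943 0.0613 0.26  ] t 7.52
[-1.31145839 -0.36909476 -2.12779067]
```

Request:
{"method": "jog_arm", "body": {"steps": [0,0,0,0,0,0,1,0,0,0,0,0,0,1]}}

```text
time_s: 7.68
eef_pos: [0.5942, 0.0612, 0.26]
tcp_rot: [0.064, 0.998, 0.0, 0.0]
wrist_force: [0.1, 0.4, -2.0]
width: 0.294
```

Request:
{"method": "jog_arm", "body": {"steps": [0,0,0.007,0,0,0,1,0,0,0.007,0,0,0,1,0,0,0,0,0,0,1]}}

```text
time_s: 7.93
eef_pos: [0.594, 0.0612, 0.2574]
tcp_rot: [0.064, 0.998, -0.0, -0.0]
wrist_force: [-0.3, 0.0, -1.4]
width: 0.296
```

Request:
{"method": "jog_arm", "body": {"steps": [0,0,0,0,0,0,1,0,0,0,0,0,0,1]}}

```text
time_s: 8.1
eef_pos: [0.5941, 0.0612, 0.2576]
tcp_rot: [0.064, 0.998, -0.0, -0.0]
wrist_force: [-0.9, 0.0, -2.0]
width: 0.294
```

Request:
{"method": "jog_arm", "body": {"steps": [0.004,-0.003,0.007,0,0,0,1,0,0,0.007,0,0,0,1,0,0,0,0,0,0,1,0,0,0,0,0,0,1]}}

```text
time_s: 8.43
eef_pos: [0.5933, 0.0608, 0.2555]
tcp_rot: [0.064, 0.998, -0.0, -0.0]
wrist_force: [-1.0, -0.2, -0.6]
width: 0.298
```

Request:
{"method": "jog_arm", "body": {"steps": [0,0,0.006,0,0,0,1,0,0,0,0,0,0,1,0,0,0,0,0,0,1]}}

```text
time_s: 8.68
eef_pos: [0.5934, 0.0608, 0.2547]
tcp_rot: [0.064, 0.998, -0.0, -0.0]
wrist_force: [-0.7, -0.0, -0.1]
width: 0.298
```

Request:
{"method": "jog_arm", "body": {"steps": [0,0,0.006,0,0,0,1,0,0,0,0,0,0,1,0,0,0,0,0,0,1]}}

```text
time_s: 8.93
eef_pos: [0.5935, 0.0608, 0.2538]
tcp_rot: [0.064, 0.998, -0.0, 0.0]
wrist_force: [-1.4, 0.6, 0.7]
width: 0.295
```

Request:
{"method": "jog_arm", "body": {"steps": [0.005,0,0.005,0,0,0,1,0,0,0,0,0,0,1,0,0,0,0,0,0,1]}}

```text
time_s: 9.18
eef_pos: [0.593, 0.0609, 0.2531]
tcp_rot: [0.064, 0.998, 0.0, 0.0]
wrist_force: [-0.3, -0.1, 2.6]
width: 0.298
```

```bash
cat > st.py <<'E'
from h import *
import fit
p=np.load('pose.npy'); o=monitor.get_obs(); T=Ro.from_quat(o['tcp_rot'])
tip=o['eef_pos']+T.apply([.0022,-.0008,.1147])
m=Ro.from_euler('z',-p[2]).apply(tip-[p[0],p[1],0])
F=Ro.from_euler('z',-p[2]).apply(o['wrist_force'])
print("tip in mount mm",(m*1000).round(1),"F mount",F.round(2),"t",o['time_s'].round(2))
E
python3 st.py
```

```text
Traceback (most recent call last):
  File "st.py", line 7, in <module>
    print("tip in mount mm",(m*1000).round(1),"F mount",F.round(2),"t",o['time_s'].round(2))
                                                                       ^^^^^^^^^^^^^^^^^
AttributeError: 'float' object has no attribute 'round'
```

The spring is at 4.7 N and centred. I'm starting the pass at about 20 mm/s, with the rise fed forward and the force read on each call.

Request:
{"method": "jog_arm", "body": {"steps": [0,-0.011,-0.001,0,0,0,1,0,-0.011,-0.001,0,0,0,1,0,-0.011,-0.001,0,0,0,1,0,-0.011,-0.001,0,0,0,1,0,-0.011,-0.001,0,0,0,1]}}

```text
time_s: 9.6
eef_pos: [0.5918, 0.053, 0.2538]
tcp_rot: [0.064, 0.998, 0.0, 0.0]
wrist_force: [0.5, 3.4, 2.3]
width: 0.295
```

```bash
sed -i "s/o\['time_s'\].round(2)/round(o['time_s'],2)/" st.py; python3 st.py
```

```text
tip in mount mm [ 34.3  49.5 139.1] F mount [0.02 3.46 2.32] t 9.6
```

Request:
{"method": "jog_arm", "body": {"steps": [0,-0.011,-0.001,0,0,0,1,0,-0.011,-0.001,0,0,0,1,0,-0.011,-0.001,0,0,0,1,0,-0.011,-0.001,0,0,0,1,0,-0.011,-0.001,0,0,0,1]}}

```text
time_s: 10.02
eef_pos: [0.5906, 0.0443, 0.2544]
tcp_rot: [0.064, 0.998, -0.0, -0.0]
wrist_force: [-0.3, 2.5, 1.3]
width: 0.298
```

Request:
{"method": "jog_arm", "body": {"steps": [0,-0.011,-0.001,0,0,0,1,0,-0.011,-0.001,0,0,0,1,0,-0.011,-0.001,0,0,0,1,0,-0.011,-0.001,0,0,0,1,0,-0.011,-0.001,0,0,0,1]}}

```text
time_s: 10.43
eef_pos: [0.5895, 0.0361, 0.2552]
tcp_rot: [0.064, 0.998, -0.0, -0.0]
wrist_force: [-0.4, 2.4, 0.5]
width: 0.292
```

```bash
python3 st.py
```

```text
tip in mount mm [ 34.3  32.5 140.5] F mount [-0.7   2.3   0.47] t 10.43
```

Request:
{"method": "jog_arm", "body": {"steps": [0,-0.011,0.001,0,0,0,1,0,-0.011,0.001,0,0,0,1,0,-0.011,0.001,0,0,0,1,0,-0.011,0,0,0,0,1,0,-0.011,0,0,0,0,1]}}

```text
time_s: 10.85
eef_pos: [0.5886, 0.0283, 0.2548]
tcp_rot: [0.064, 0.998, 0.0, 0.0]
wrist_force: [-0.1, 3.9, 2.9]
width: 0.294
```

```bash
python3 st.py
```

```text
tip in mount mm [ 34.4  24.6 140.1] F mount [-0.63  3.83  2.87] t 10.85
```

Request:
{"method": "jog_arm", "body": {"steps": [0,-0.011,-0.001,0,0,0,1,0,-0.011,-0.001,0,0,0,1,0,-0.011,-0.001,0,0,0,1,0,-0.011,-0.001,0,0,0,1,0,-0.011,-0.001,0,0,0,1]}}

```text
time_s: 11.27
eef_pos: [0.5875, 0.0198, 0.2555]
tcp_rot: [0.064, 0.998, -0.0, -0.0]
wrist_force: [0.2, 2.1, 2.4]
width: 0.294
```

```bash
python3 st.py
```

```text
tip in mount mm [ 34.4  16.  140.8] F mount [-0.11  2.13  2.36] t 11.27
```

Request:
{"method": "jog_arm", "body": {"steps": [0,-0.011,-0.0008,0,0,0,1,0,-0.011,-0.0008,0,0,0,1,0,-0.011,-0.0008,0,0,0,1,0,-0.011,-0.0008,0,0,0,1,0,-0.011,-0.0008,0,0,0,1]}}

```text
time_s: 11.68
eef_pos: [0.5864, 0.0116, 0.2561]
tcp_rot: [0.064, 0.998, -0.0, -0.0]
wrist_force: [-0.1, 3.8, 1.3]
width: 0.295
```

Request:
{"method": "jog_arm", "body": {"steps": [0,-0.011,-0.0007,0,0,0,1,0,-0.011,-0.0007,0,0,0,1,0,-0.011,-0.0007,0,0,0,1,0,-0.011,-0.0007,0,0,0,1,0,-0.011,-0.0007,0,0,0,1]}}

```text
time_s: 12.1
eef_pos: [0.5854, 0.0035, 0.2566]
tcp_rot: [0.064, 0.998, -0.0, -0.0]
wrist_force: [0.5, 3.6, 1.1]
width: 0.294
```

```bash
python3 st.py
```

```text
tip in mount mm [ 34.4  -0.4 141.9] F mount [-0.02  3.65  1.11] t 12.1
```

Request:
{"method": "jog_arm", "body": {"steps": [0,-0.011,-0.0004,0,0,0,1,0,-0.011,-0.0004,0,0,0,1,0,-0.011,-0.0004,0,0,0,1,0,-0.011,-0.0004,0,0,0,1,0,-0.011,-0.0004,0,0,0,1]}}

```text
time_s: 12.52
eef_pos: [0.5843, -0.0047, 0.2569]
tcp_rot: [0.064, 0.998, -0.0, -0.0]
wrist_force: [0.3, 2.9, 0.4]
width: 0.301
```

Request:
{"method": "jog_arm", "body": {"steps": [0,-0.011,-0.0005,0,0,0,1,0,-0.011,-0.0005,0,0,0,1,0,-0.011,-0.0005,0,0,0,1,0,-0.011,-0.0005,0,0,0,1,0,-0.011,-0.0005,0,0,0,1]}}

```text
time_s: 12.93
eef_pos: [0.5833, -0.0129, 0.2573]
tcp_rot: [0.064, 0.998, -0.0, 0.0]
wrist_force: [-0.5, 3.3, 1.3]
width: 0.297
```

```bash
python3 st.py
```

```text
tip in mount mm [ 34.5 -16.9 142.6] F mount [-0.91  3.18  1.27] t 12.93
```

Request:
{"method": "jog_arm", "body": {"steps": [0,-0.011,-0.0004,0,0,0,1,0,-0.011,-0.0004,0,0,0,1,0,-0.011,-0.0004,0,0,0,1,0,-0.011,-0.0004,0,0,0,1,0,-0.011,-0.0004,0,0,0,1]}}

```text
time_s: 13.35
eef_pos: [0.5822, -0.021, 0.2576]
tcp_rot: [0.064, 0.998, 0.0, -0.0]
wrist_force: [0.8, 3.3, 2.0]
width: 0.29
```

Request:
{"method": "jog_arm", "body": {"steps": [0,-0.011,-0.0005,0,0,0,1,0,-0.011,-0.0005,0,0,0,1,0,-0.011,-0.0005,0,0,0,1,0,-0.011,-0.0005,0,0,0,1,0,-0.011,-0.0005,0,0,0,1]}}

```text
time_s: 13.77
eef_pos: [0.5811, -0.0292, 0.258]
tcp_rot: [0.064, 0.998, -0.0, -0.0]
wrist_force: [0.2, 3.1, 1.7]
width: 0.297
```

```bash
python3 st.py
```

```text
tip in mount mm [ 34.5 -33.4 143.3] F mount [-0.24  3.07  1.71] t 13.77
```

Request:
{"method": "jog_arm", "body": {"steps": [0,-0.011,-0.0006,0,0,0,1,0,-0.011,-0.0006,0,0,0,1,0,-0.011,-0.0006,0,0,0,1,0,-0.011,-0.0006,0,0,0,1,0,-0.011,-0.0006,0,0,0,1]}}

```text
time_s: 14.18
eef_pos: [0.5801, -0.0374, 0.2584]
tcp_rot: [0.064, 0.998, 0.0, -0.0]
wrist_force: [0.4, 3.6, 1.5]
width: 0.292
```

Request:
{"method": "jog_arm", "body": {"steps": [0,-0.011,-0.0005,0,0,0,1,0,-0.011,-0.0005,0,0,0,1,0,-0.011,-0.0005,0,0,0,1,0,-0.008,-0.0005,0,0,0,1]}}

```text
time_s: 14.52
eef_pos: [0.5792, -0.0438, 0.2587]
tcp_rot: [0.064, 0.998, -0.0, -0.0]
wrist_force: [-0.1, 2.4, 1.7]
width: 0.294
```

```bash
python3 st.py
```

```text
tip in mount mm [ 34.5 -48.2 144. ] F mount [-0.37  2.39  1.75] t 14.52
```

Request:
{"method": "jog_arm", "body": {"steps": [0,-0.008,-0.0004,0,0,0,1,0,-0.005,0,0,0,0,1,0,0,0,0,0,0,1]}}

```text
time_s: 14.77
eef_pos: [0.5788, -0.0456, 0.2587]
tcp_rot: [0.064, 0.998, -0.0, -0.0]
wrist_force: [-0.8, 1.3, 1.1]
width: 0.297
```

```bash
python3 st.py
```

```text
tip in mount mm [ 34.3 -50.  144. ] F mount [-0.94  1.18  1.12] t 14.77
```

Request:
{"method": "jog_arm", "body": {"steps": [0.008,0,0,0,0,0,1,0.011,0,0,0,0,0,1,0.011,0,0,0,0,0,1,0.011,0,0,0,0,0,1]}}

```text
time_s: 15.1
eef_pos: [0.5734, -0.0451, 0.2591]
tcp_rot: [0.064, 0.998, -0.0, 0.001]
wrist_force: [2.1, -0.7, 1.1]
width: 0.296
```

```bash
python3 st.py
```

```text
tip in mount mm [ 29.1 -50.3 144.4] F mount [ 2.18 -0.38  1.12] t 15.1
```

Request:
{"method": "jog_arm", "body": {"steps": [0.011,0,0.0005,0,0,0,1,0.011,0,0.0005,0,0,0,1,0.011,0,0.0005,0,0,0,1,0.011,0,0,0,0,0,1,0.011,0,0,0,0,0,1]}}

```text
time_s: 15.52
eef_pos: [0.5646, -0.0438, 0.2586]
tcp_rot: [0.064, 0.998, -0.0, 0.0]
wrist_force: [2.6, -1.8, 2.1]
width: 0.296
```

```bash
python3 st.py
```

```text
tip in mount mm [ 20.1 -50.  143.9] F mount [ 2.86 -1.45  2.07] t 15.52
```

Request:
{"method": "jog_arm", "body": {"steps": [0.011,-0.001,0,0,0,0,1,0.011,-0.001,0,0,0,0,1,0.011,0,0,0,0,0,1,0.011,0,0,0,0,0,1,0.011,0,0,0,0,0,1]}}

```text
time_s: 15.93
eef_pos: [0.5564, -0.0427, 0.2585]
tcp_rot: [0.064, 0.998, -0.0, -0.0]
wrist_force: [2.4, -1.8, 0.9]
width: 0.296
```

```bash
python3 st.py
```

```text
tip in mount mm [ 11.7 -50.1 143.8] F mount [ 2.57 -1.47  0.85] t 15.93
```

Request:
{"method": "jog_arm", "body": {"steps": [0.011,-0.001,0.0005,0,0,0,1,0.011,-0.001,0.0005,0,0,0,1,0.011,-0.001,0.0005,0,0,0,1,0.011,0,0.0005,0,0,0,1,0.011,0,0,0,0,0,1]}}

```text
time_s: 16.35
eef_pos: [0.5482, -0.0419, 0.2582]
tcp_rot: [0.064, 0.998, 0.0, -0.0]
wrist_force: [2.3, 0.5, 1.7]
width: 0.298
```

```bash
python3 st.py
```

```text
tip in mount mm [  3.5 -50.3 143.5] F mount [2.21 0.78 1.66] t 16.35
```

Request:
{"method": "jog_arm", "body": {"steps": [0.011,0,0,0,0,0,1,0.011,0,0.0003,0,0,0,1,0.011,0,0,0,0,0,1,0.011,0,0.0003,0,0,0,1,0.011,0,0,0,0,0,1]}}

```text
time_s: 16.77
eef_pos: [0.5399, -0.0409, 0.2581]
tcp_rot: [0.064, 0.998, 0.0, -0.0]
wrist_force: [2.0, 0.2, 0.5]
width: 0.294
```

```bash
python3 st.py
```

```text
tip in mount mm [ -4.8 -50.4 143.4] F mount [1.92 0.45 0.5 ] t 16.77
```

Request:
{"method": "jog_arm", "body": {"steps": [0.011,0,0.001,0,0,0,1,0.011,0,0.001,0,0,0,1,0.011,0,0.001,0,0,0,1,0.011,0,0.001,0,0,0,1,0.011,0,0,0,0,0,1]}}

```text
time_s: 17.18
eef_pos: [0.5319, -0.04, 0.2576]
tcp_rot: [0.064, 0.998, 0.0, 0.0]
wrist_force: [2.3, 0.1, 1.0]
width: 0.295
```

```bash
python3 st.py
```

```text
tip in mount mm [-12.9 -50.5 142.9] F mount [2.28 0.39 1.01] t 17.18
```

Request:
{"method": "jog_arm", "body": {"steps": [0.011,0,0.0008,0,0,0,1,0.011,0,0.0008,0,0,0,1,0.011,0,0.0008,0,0,0,1,0.011,0,0.0008,0,0,0,1,0.011,0,0.0003,0,0,0,1]}}

```text
time_s: 17.6
eef_pos: [0.5237, -0.0389, 0.2571]
tcp_rot: [0.064, 0.998, -0.0, 0.0]
wrist_force: [3.1, -0.0, 1.6]
width: 0.293
```

```bash
python3 st.py
```

```text
tip in mount mm [-21.2 -50.6 142.4] F mount [3.04 0.38 1.64] t 17.6
```

Request:
{"method": "jog_arm", "body": {"steps": [0.011,0,0.0004,0,0,0,1,0.011,0,0.0004,0,0,0,1,0.011,0,0.0004,0,0,0,1,0.011,0,0.0004,0,0,0,1,0.011,0,0.0004,0,0,0,1]}}

```text
time_s: 18.02
eef_pos: [0.5155, -0.0379, 0.2567]
tcp_rot: [0.064, 0.998, -0.0, 0.0]
wrist_force: [2.3, 0.1, 2.3]
width: 0.289
```

Request:
{"method": "jog_arm", "body": {"steps": [0.011,0,0.0004,0,0,0,1,0.011,0,0.0004,0,0,0,1,0.011,0,0.0004,0,0,0,1,0.002,0,0,0,0,0,1,0,0,0,0,0,0,1]}}

```text
time_s: 18.43
eef_pos: [0.51, -0.0372, 0.2565]
tcp_rot: [0.064, 0.998, 0.0, -0.0]
wrist_force: [1.0, 0.5, 1.7]
width: 0.294
```

```bash
python3 st.py
```

```text
tip in mount mm [-35.  -50.6 141.8] F mount [0.96 0.6  1.68] t 18.43
```

Request:
{"method": "jog_arm", "body": {"steps": [0,0,0,0,0,0,1,0,0,0,0,0,0,1,0,0,-0.05,0,0,0,1,0,0,-0.15,0,0,0,1,0,0,-0.18,0,0,0,1]}}

```text
time_s: 18.85
eef_pos: [0.5086, -0.0372, 0.3128]
tcp_rot: [0.064, 0.998, -0.0, -0.003]
wrist_force: [0.2, 0.2, -1.9]
width: 0.297
```

```bash
python3 st.py; python3 -c "
from h import *
to([.4462,.3543,.312],2.7745)"
```

```text
tip in mount mm [-37.  -51.  198.1] F mount [ 0.12  0.26 -1.93] t 18.85
yaw 3.0137 shift [0.7455 2.5358 0.0068] turn [-0.0011 -0.0035  0.1523] pos [ 0.5086 -0.0372  0.3128] t 18.85
```

Request:
{"method": "jog_arm", "body": {"steps": [0.062,0.211,0,0,0,0,1,0.062,0.211,0,0,0,0,1,0.062,0.211,0,0,0,0,1,0.062,0.211,0,0,0,0,1,0.062,0.211,0,0,0,0,1]}}

```text
time_s: 19.27
eef_pos: [0.4833, 0.1268, 0.3137]
tcp_rot: [0.064, 0.998, -0.0, -0.001]
wrist_force: [0.8, 1.5, -1.5]
width: 0.296
```

Request:
{"method": "jog_arm", "body": {"steps": [0.062,0.211,0,0,0,0,1,0.062,0.211,0,0,0,0,1,0.062,0.211,0,0,0,0,1,0.062,0.211,0,0,0,0,1,0.062,0.211,0,0,0,0,1]}}

```text
time_s: 19.68
eef_pos: [0.4574, 0.2895, 0.3135]
tcp_rot: [0.064, 0.998, -0.001, -0.001]
wrist_force: [1.4, -0.1, -1.7]
width: 0.298
```

Request:
{"method": "jog_arm", "body": {"steps": [0.062,0.211,0,0,0,0,1,0.062,0.211,0,0,0,0,1,0,0,0,0,0,0.076,1,0,0,0,0,0,0.076,1,0,0,0,0,0,0,1]}}

```text
time_s: 20.1
eef_pos: [0.4473, 0.3538, 0.3131]
tcp_rot: [0.184, 0.983, -0.001, -0.001]
wrist_force: [0.2, 0.9, -2.4]
width: 0.297
```

Request:
{"method": "jog_arm", "body": {"steps": [0,0,0,0,0,0,1,0,0,0,0,0,0,1]}}

```text
time_s: 20.27
eef_pos: [0.448, 0.3531, 0.3135]
tcp_rot: [0.181, 0.984, -0.0, -0.0]
wrist_force: [0.4, 0.4, -1.3]
width: 0.298
```

```bash
python3 -c "
from h import *
to([.4462,.3543,.15],2.7745)
f=vision.grab_frame('wrist'); g=vision.grab_frame('side'); 
im=np.hstack([cv2.resize(f,(400,300)),cv2.resize(g[20:170,120:320],(400,300),interpolation=cv2.INTER_CUBIC)]); cv2.imwrite('pics/g2.png',im)
"
```

```text
yaw 2.7784 shift [0.0138 0.0038 1.0903] turn [-0.0005 -0.0001  0.0025] pos [0.448  0.3531 0.3135] t 20.27
```

View pics/g2.png

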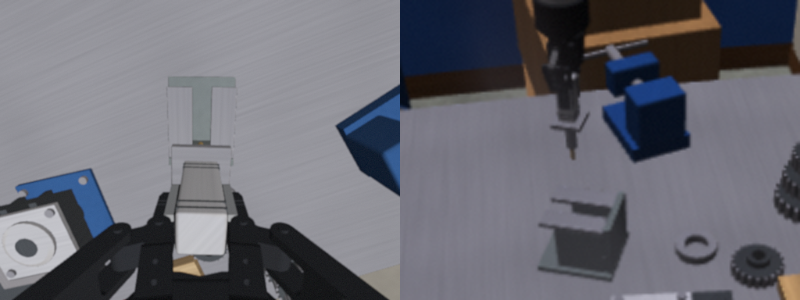

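The probe is upright and the tip sits over the slot centre, at about (200,143) in the wrist panel. Lowering it now.

Request:
{"method": "jog_arm", "body": {"steps": [0.014,0.004,0.2,0,0,0.0025,1,0,0,0.25,0,0,0,1,0,0,0.25,0,0,0,1,0,0,0.22,0,0,0,1,0,0,0.1,0,0,0,1]}}

```text
time_s: 20.78
eef_pos: [0.4449, 0.3533, 0.1567]
tcp_rot: [0.183, 0.983, -0.002, -0.002]
wrist_force: [-1.3, -0.3, -1.3]
width: 0.296
```

Request:
{"method": "jog_arm", "body": {"steps": [0,0,0,0,0,0,1,0,0,0,0,0,0,1,0,0,0.02,0,0,0,1,0,0,0,0,0,0,1]}}

```text
time_s: 21.12
eef_pos: [0.4471, 0.3555, 0.1589]
tcp_rot: [0.184, 0.983, 0.001, 0.001]
wrist_force: [0.1, 0.1, -2.7]
width: 0.295
```

Request:
{"method": "jog_arm", "body": {"steps": [0,0,0,0,0,0,1,0,0,0.01,0,0,0,1,0,0,0,0,0,0,1,0,0,0,0,0,0,1]}}

```text
time_s: 21.45
eef_pos: [0.4464, 0.3551, 0.1564]
tcp_rot: [0.184, 0.983, 0.0, 0.0]
wrist_force: [0.7, 0.1, -1.5]
width: 0.296
```

Request:
{"method": "jog_arm", "body": {"steps": [0,0,0.03,0,0,0,1,0,0,0.03,0,0,0,1,0,0,0,0,0,0,1,0,0,0,0,0,0,1]}}

```text
time_s: 21.78
eef_pos: [0.4461, 0.3548, 0.1465]
tcp_rot: [0.184, 0.983, -0.0, -0.0]
wrist_force: [1.0, -0.3, -2.0]
width: 0.299
```

Request:
{"method": "jog_arm", "body": {"steps": [0,0,0.008,0,0,0,1,0,0,0.008,0,0,0,1,0,0,0,0,0,0,1,0,0,0,0,0,0,1]}}

```text
time_s: 22.12
eef_pos: [0.4465, 0.3551, 0.1448]
tcp_rot: [0.184, 0.983, 0.0, 0.0]
wrist_force: [-0.1, -0.9, 1.3]
width: 0.295
```

The collar is on the rails at TCP z 0.1448, the same height as at pickup. Releasing and withdrawing.

Request:
{"method": "jog_arm", "body": {"steps": [0,0,0,0,0,0,-1,0,0,0,0,0,0,-1,0,0,0,0,0,0,-1,0,0,0,0,0,0,-1,0,0,0,0,0,0,-1]}}

```text
time_s: 22.53
eef_pos: [0.4464, 0.355, 0.1447]
tcp_rot: [0.184, 0.983, 0.0, 0.0]
wrist_force: [-0.1, -0.1, -0.4]
width: 0.98
```

Request:
{"method": "jog_arm", "body": {"steps": [0,0,0,0,0,0,-1,0,0,0,0,0,0,-1,0,0,0,0,0,0,-1]}}

```text
time_s: 22.78
eef_pos: [0.4464, 0.355, 0.1446]
tcp_rot: [0.184, 0.983, -0.0, -0.0]
wrist_force: [-0.1, -0.2, 0.4]
width: 1.003
```

Request:
{"method": "jog_arm", "body": {"steps": [0,0,-0.1,0,0,0,-1,0,0,-0.25,0,0,0,-1,0,0,-0.25,0,0,0,-1,0,0,-0.25,0,0,0,-1,0,0,-0.2,0,0,0,-1]}}

```text
time_s: 23.2
eef_pos: [0.4466, 0.3551, 0.3052]
tcp_rot: [0.184, 0.983, 0.001, 0.001]
wrist_force: [1.4, 0.6, -0.7]
width: 1.002
```

Request:
{"method": "jog_arm", "body": {"steps": [0,0,0,0,0,0,-1,0,0,0,0,0,0,-1,0,0,0,0,0,0,-1]}}

```text
time_s: 23.45
eef_pos: [0.446, 0.3548, 0.3016]
tcp_rot: [0.184, 0.983, -0.0, -0.0]
wrist_force: [0.2, 0.7, -0.3]
width: 1.003
```

```bash
python3 -c "
from h import *
f=vision.grab_frame('wrist'); g=vision.grab_frame('side'); t=vision.grab_frame('top')
t0=cv2.imread('pics/top0.png'); d=cv2.absdiff(t,t0).max(2); d[250:]=0; print('top diff px>60:',[(int(a.mean()),int(b.mean()),len(a)) for a,b in [np.where(d>60)[::-1]] if len(a)])
im=np.hstack([cv2.resize(f,(400,300)),cv2.resize(g[20:170,120:320],(400,300),interpolation=cv2.INTER_CUBIC)]); im=np.vstack([im,np.hstack([cv2.resize(t,(400,300)),cv2.resize(cv2.absdiff(t,t0),(400,300))])]); cv2.imwrite('pics/g3.png',im)
"
```

```text
top diff px>60: [(70, 225, 3059)]
```

View pics/g3.png

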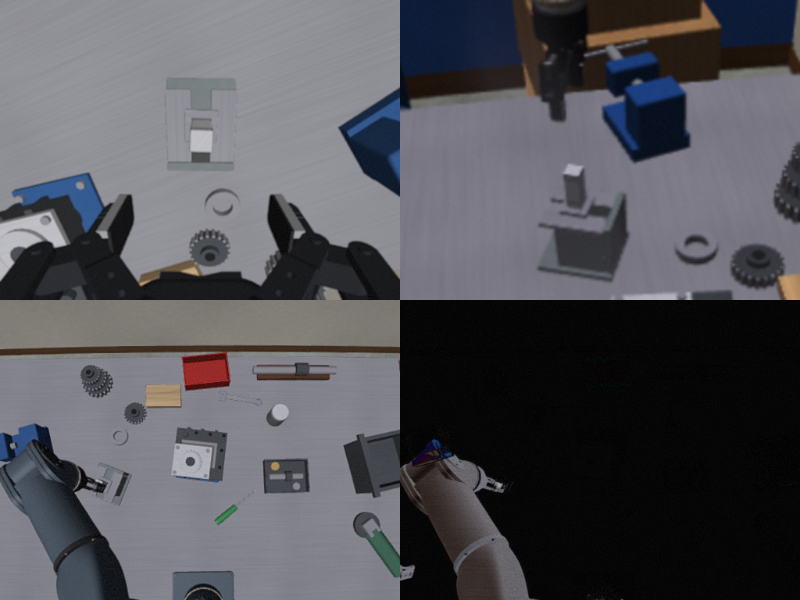

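The probe hangs upright in the slot, with its handle top at (201,140) in the wrist panel. The top-view difference shows only the arm, so no bystander has moved. Handing in.

```bash
python3 -c "
from rig import manip
print(manip.close_job())"
```

```text
the job is handed in; nothing more can be done
None
```

I took the probe from its rest, ran its tip along the whole seam in one upright pass, hung it back on the rails and handed the job in. It took about 23.5 s of the 72 s allowed. No verdict is reported.

- **Seam pass:** speed was about 20 mm/s, from the boss end, round the corner, to the far end. Readings between moves showed 2.5 to 5 N of vertical press, against the 4 N target. The seam rose about 5 mm along the long leg and fell slightly along the short one. By my position estimate the tip stayed within about 1 mm of the centre line.
- **Return:** the collar met the rails at the same tool height as at pickup (0.1448 m against 0.1447 m). The last pictures show the probe upright in the slot and the gripper clear of it. The before-and-after top view differs only where the arm is, so no visible bystander moved.
- **Disagreements:**
  - The first contact came about 1.8 mm higher than my camera fit predicted, so I steered height by the measured force.
  - I saw about 2 to 4 N of friction drag along the seam, so the total contact force was somewhat above the vertical reading.
  - A brief wrist force of 28 N appeared when the gripper first closed on the probe in its rest. It cleared when I lifted.

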